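# Dock the bead tray and zero the bead counter

### The arm

A 6-joint arm with a two-finger parallel gripper is mounted at the origin on the work surface. World frame = base frame: x ahead of the robot, y to its left, z up, the work surface at z = 0. Lengths are in m, angles in rad, forces in N, time in s.
With the tool pointing down it reaches from about 0.275 to 0.825 m from the base axis. Payload 4.9 kg.
Tool frame: the origin (TCP) lies midway between the tips of the shut fingers; the grasp point (between the pads) lies 19 mm behind it (bot.grip_depth is the distance from the TCP to the grasp point, in m); y points along the fingers, x is the direction in which the jaws open and shut, and the axes are right-handed (so a half turn about y gives the same grasp; the last joint's range is limited). The gripper opens to 85 mm and grips with 20 to 120 N. Pads are 22 mm wide; open, the fingers measure 114 mm over their backs; the gripper's body (76 mm by 85 mm) begins 54 mm behind the grasp point. The pads swing forward as they close: fully open they stand 13 mm farther back than shut.
Start: joints at [1.044, 0.326, -0.193, 1.052, 0, 1.437], TCP at [0.211, 0.508, 0.231] pointing down, gripper open.
Joint ranges: [-2.65, 2.65], [-0.97, 1.79], [-1.3, 1.35], [-1.93, 2.1], [-1.47, 1.37], [-3.14, 3.14]. Speed limits (rad/s): [2.57, 2.57, 3.14, 3.14, 3.14, 3.14].

### API

Orientations are given as a unit quaternion [w, x, y, z].
In Python, from cell import bot gives the robot as it stands. Calls block until the motion is done:
- bot.move_pose(position, orientation): joint-space move of the TCP to a pose.
- bot.move_linear(position, speed=0.15, rotation=None, until_force=None): straight line of the TCP; rotation=None keeps the orientation; speed is the mean speed in m/s. With until_force (N) it stops when the force on the tool has changed by that much, and returns True; else False.
- bot.goto_joints(angles): joint-space move.
- bot.set_gripper(opening, grasp_force=None): opening from 0.0 (shut) to 1.0 (fully open); grasp_force is the grip in N (None keeps the last); returns when the fingers have stopped.
- bot.wait(seconds).
- bot.solve_ik(position, orientation): joint angles nearest the present ones, or None.
- bot.camera(name): name is "scene" or "top" or "wrist"; returns the picture (384x512x3 uint8, red, green, blue); there is no depth.
- bot.calibration(name): a dict with "mtx" (3x3 intrinsics, pixels), "extrinsics" (4x4, takes a point from world to camera coordinates); the wrist camera has in their place "hand_eye" (4x4, takes a point from camera to tool coordinates, whose origin is the TCP and whose axes are the tool frame's). Camera axes: x right, y down, z forward; pixel columns grow to the right and rows downward; lengths in m; the calibration is good to about 2 mm. A picture is of the moment at which its call begins: read the wrist's pose just before it. calibration takes no time and is no camera call.
A pose or a line that the arm cannot do raises bot.PlanningError and nothing moves.
- bot.close_job(): hands the job in, once; it reports no verdict.
Trained networks look in the newest picture that a camera, given by its name, has taken for a name from the list of things; names that differ only in an ending like _2 or _b are one class to them, and where a whole thing is asked for, a point or a joint stands for the part that bears it (a point fixed in the world has none). Each returns a list of dicts, best first, with "confidence" (0 to 1); they miss things now and then, are a little off and sometimes report something else, mostly with a low value. They report only what shows in the picture. A call takes as long as a camera call.
- bot.search_frame(camera, thing): "bbox" ([left, top, width, height] in pixels, round what is visible of it).
Readings, each from a call of its own:
- bot.read_clock(): time.
- bot.read_joint_positions(): joint angles.
- bot.read_joint_vel(): joint speeds.
- bot.read_joint_efforts(): joint torques, N m.
- bot.read_position(): TCP position.
- bot.read_tool_rot(): TCP orientation.
- bot.read_ft_force(): force on the tool from outside, world axes, zero at the start.
- bot.read_moment(): the same for the moment, N m.
- bot.read_gripper_width(): opening from 0.0 (shut) to 1.0 (fully open).
Only numpy, scipy, OpenCV 4.12 (cv2) and the standard library are available. Lean on these libraries where they do the work, as an engineer would, in place of code of your own. Each camera call takes 0.05 s, during which the arm holds its last target. There are 200 camera calls.

### The job

First butt the loose bead tray flush against the middle of the bead counter's docking side and let go of it. Then lift the stylus out of the slotted block by its thin steel shank, lay it across both saddles of the pen rest and let go, take it again by its wooden handle, and with its tip press the small zero button at the bottom of the square recess in the counter's face fully home and hold it in for a second. Finally lay the stylus back across the pen rest's saddles, leaving the tray flush and the other things on the table where they are.

Things in the scene. Friction and masses are not known exactly. Their poses are not given: they have to be found in the camera images.
- counter: bead counter, a white plastic box 110 x 110 x 70 mm fixed to the table, dark display on top; origin at the centre of its underside, z up. Its +x face (away from the robot) has the square recess of the zero button; its +y face is the docking side, with a grey plate.
- zero_mouth (a point): centre of the mouth of the recess, in the plane of the counter's +x face, 42 mm above the table; axes as counter. The recess is 18 x 18 mm, level, and runs along the counter's -x; the button's face lies 32 mm inside it.
- zero_face (a point): centre of the round face (14 mm across) of the zero button, 32 mm inside the recess; moves with the button; axes as counter
- zero (a joint): travel of the spring button along the counter's -x: 0 = out, 0.005 m = fully in; about 5 N holds it fully in
- dock (a point): middle of the counter's docking side (its +y face) at table height; axes as counter, so y points out of the face
- tray: loose white plastic bead tray, 56 (x) x 90 (y) x 40 mm high, 0.25 kg nominal, open at the top; the beads are moulded decoration; origin at the centre of its underside. Its -y end goes against the counter's docking side; when docked its origin is 45 mm out from the dock, its axes in line with the counter's.
- tray_corner_a (a point): lower corner of the tray's mating (-y) end, at its -x side
- tray_corner_b (a point): lower corner of the tray's mating (-y) end, at its +x side
- block: light wooden block fixed to the table, 95 (x) x 46 (y) x 56 mm, with an 18 mm wide slot along x, open at the top and at its -x end; slot floor 22 mm above the table; origin at the centre of its underside
- stylus: stylus: square wooden handle 14 x 14 x 85 mm, then a square steel shank 8 x 8 x 50 mm, then a round tip 6 mm across and 5 mm long; 60 g nominal. Origin at the centre of the handle, on the axis; the tip is towards its -x. At the start the handle lies sunk in the block's slot, out of the fingers' reach, axis 29 mm above the table; the shank sticks out of the slot's -x end.
- stylus_tip (a point): end of the stylus tip, on the axis, 97.5 mm from the handle's centre
- stylus_shank (a point): point on the shank's axis 70.5 mm from the handle's centre (27 mm from the tip end), where it can be grasped in the block
- rest: dark steel pen rest fixed to the table: base 90 (x) x 44 (y) x 6 mm, two saddles 8 mm thick at x = -28 and +28 mm, with floors 24 mm above the table and side cheeks 24 mm apart rising to 34 mm. Origin at the centre of its underside. With the handle lying centred across both saddles, along x, its axis is 31 mm above the table; between the saddles 48 mm are free for the fingers.
- jar: bystander: lidded glass jar, 52 mm across, 65 mm tall; origin at its underside
- beadbox: bystander: open cardboard box with one divider, 80 x 110 x 35 mm; origin at its underside
- saucers: bystander: stack of four saucers, 104 mm across, 36 mm tall; origin at its underside
- mug: bystander: blue ceramic mug, 72 mm across, 75 mm tall, handle at its +y side; origin at its underside
- brush: bystander: flat brush with a wooden handle, lying, 170 mm long; origin at its underside
- tape: bystander: cardboard ring (tape core) lying flat, 76 mm across, 22 mm tall; origin at its underside
- spatula: bystander: spatula lying flat, 170 mm long; origin at its underside

How it is judged:
On the way, in this order (a step that is already met when the one before it is completed fails the run):
1. the tray stands flush against the middle of the docking side and is let go (y of each of tray_corner_a, tray_corner_b in the frame of dock below 0.003 m and x of tray in the frame of dock between -0.01 and 0.01 m and y of tray in the frame of dock between 0.042 and 0.052 m and height (world z) of tray below 0.006 m and angle between tray's own z axis and vertical below 0.06 rad and contact force between the fingers and tray below 0.1 N and linear speed of tray below 0.01 m/s), for 0.2 s.
2. the stylus is lifted by its shank (height (world z) of stylus above 0.045 m and distance between the grasp point and stylus_shank below 0.035 m and contact force between the fingers and stylus above 0.5 N), for 0.1 s.
3. the stylus lies across both saddles of the pen rest, let go (x of stylus in the frame of rest between -0.015 and 0.015 m and y of stylus in the frame of rest between -0.01 and 0.01 m and z of stylus in the frame of rest between 0.027 and 0.035 m and angle between the x axis of stylus and the x axis of rest, either way round below 0.25 rad and linear speed of stylus below 0.02 m/s and contact force between the fingers and stylus below 0.1 N), for 0.2 s.
4. the zero button is held fully in by the stylus tip, the stylus held by its handle, the tray still docked (value of joint zero above 0.004 m and distance between stylus_tip and zero_face below 0.01 m and distance between the grasp point and stylus below 0.045 m and contact force between the fingers and stylus above 0.5 N and y of each of tray_corner_a, tray_corner_b in the frame of dock below 0.003 m and x of tray in the frame of dock between -0.01 and 0.01 m and y of tray in the frame of dock between 0.042 and 0.052 m and height (world z) of tray below 0.006 m and angle between tray's own z axis and vertical below 0.06 rad), for 0.7 s.
At the end, for the whole second after the job is handed in: Tray on the table, both mating corners within 3 mm of the docking side, centre within 10 mm of its middle. Stylus released, at rest across both saddles: handle centre within 15 mm along, 10 mm across, 4 mm in height and 0.25 rad of the seat. Button out (under 1 mm) (all of step 3 and y of each of tray_corner_a, tray_corner_b in the frame of dock below 0.003 m and x of tray in the frame of dock between -0.01 and 0.01 m and y of tray in the frame of dock between 0.042 and 0.052 m and height (world z) of tray below 0.006 m and angle between tray's own z axis and vertical below 0.06 rad and value of joint zero below 0.001 m and linear speed of tray below 0.01 m/s); the robot touches nothing.
It fails at once if a bystander is moved by more than 30 mm (distance of any of jar, beadbox, saucers, mug, brush, tape, spatula from where it was at the start of the episode above 0.03 m).
It also fails if it takes over 72 s, if anything falls off the work surface, if the arm or the gripper's body presses on something with over 40 N, if the wrist force passes 120 N, or if a joint passes its speed limit or range.

## Working session

There is one attempt and no reset: what is moved stays moved. The work goes in short steps, each a Python script; the robot and the scene stay as the last script left them, time stands still between calls to the robot, and variables do not carry over. Pictures are saved under pics/ and viewed, about 8 in all and at most 12, crops included, and the job is handed in when it is done.

```bash
mkdir -p pics; ls
python3 - <<'E'
from cell import bot
import cv2,numpy as np
for c in ["scene","top"]:
    im=bot.camera(c); cv2.imwrite(f"pics/{c}0.png",im[:,:,::-1])
    k=bot.calibration(c); print(c,np.round(k["mtx"],1).tolist(),np.round(k["extrinsics"],4).tolist())
    for t in ["counter","tray","block","stylus","rest","jar","beadbox","saucers","mug","brush","tape","spatula"]:
        r=bot.search_frame(c,t); print(t,[(np.round(x["bbox"]).tolist(),round(x["confidence"],2)) for x in r[:2]])
print(np.round(bot.calibration("wrist")["hand_eye"],4).tolist(),np.round(bot.calibration("wrist")["mtx"],1).tolist(), bot.grip_depth, bot.read_clock(),bot.read_tool_rot())
E
```

```text
pics
scene [[372.2, 0.0, 253.5], [0.0, 372.2, 192.9], [0.0, 0.0, 1.0]] [[0.7143, 0.6994, 0.0241, -0.446], [0.4353, -0.4171, -0.7979, -0.2267], [-0.548, 0.5804, -0.6024, 1.5729], [0.0, 0.0, 0.0, 1.0]]
counter [([204.0, 155.0, 47.0, 47.0], 0.96)]
tray [([248.0, 158.0, 27.0, 23.0], 0.67), ([204.0, 158.0, 46.0, 45.0], 0.67)]
block [([172.0, 192.0, 26.0, 36.0], 0.66), ([127.0, 275.0, 30.0, 25.0], 0.48)]
stylus [([292.0, 128.0, 26.0, 17.0], 0.59)]
rest [([133.0, 236.0, 29.0, 28.0], 0.78)]
jar [([303.0, 170.0, 14.0, 24.0], 0.8)]
beadbox [([307.0, 153.0, 38.0, 28.0], 0.98), ([250.0, 160.0, 25.0, 20.0], 0.45)]
saucers [([292.0, 131.0, 25.0, 16.0], 0.91)]
mug [([239.0, 210.0, 26.0, 40.0], 0.82)]
brush []
tape []
spatula []
top [[418.2, 0.0, 254.0], [0.0, 418.2, 189.2], [0.0, 0.0, 1.0]] [[-0.0189, -0.9995, -0.0244, 0.0288], [-0.9918, 0.0218, -0.1261, 0.6165], [0.1266, 0.0219, -0.9917, 1.1335], [0.0, 0.0, 0.0, 1.0]]
counter [([234.0, 216.0, 48.0, 50.0], 0.72)]
tray [([188.0, 220.0, 34.0, 18.0], 0.93)]
block [([318.0, 205.0, 21.0, 40.0], 0.94)]
stylus [([325.0, 210.0, 9.0, 54.0], 0.52)]
rest [([380.0, 193.0, 20.0, 30.0], 0.97), ([188.0, 220.0, 33.0, 20.0], 0.61)]
jar [([175.0, 157.0, 19.0, 21.0], 0.56), ([296.0, 238.0, 18.0, 59.0], 0.18)]
beadbox [([114.0, 163.0, 41.0, 34.0], 0.66)]
saucers [([77.0, 226.0, 44.0, 39.0], 0.93)]
mug [([282.0, 140.0, 32.0, 31.0], 0.66)]
brush [([295.0, 234.0, 19.0, 60.0], 0.82)]
tape []
spatula [([213.0, 117.0, 56.0, 24.0], 0.97)]
[[1.0, -0.0011, 0.001, -0.0002], [-0.0012, -0.2888, 0.9574, -0.1425], [-0.0008, -0.9574, -0.2888, 0.0734], [0.0, 0.0, 0.0, 1.0]] [[278.3, 0.0, 254.1], [0.0, 278.3, 191.0], [0.0, 0.0, 1.0]] 0.0187 1.3 [-0.5879625   0.58798159  0.39279469 -0.39279775]
```

Run:
```python
import cv2
im=cv2.imread("pics/top0.png"); cv2.imwrite("pics/top0c.png",cv2.resize(im[110:310,160:420],None,fx=3,fy=3,interpolation=cv2.INTER_CUBIC))
im=cv2.imread("pics/scene0.png"); cv2.imwrite("pics/scene0c.png",cv2.resize(im[110:310,110:350],None,fx=3,fy=3,interpolation=cv2.INTER_CUBIC))
```

```text
(no output)
```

View pics/top0c.png

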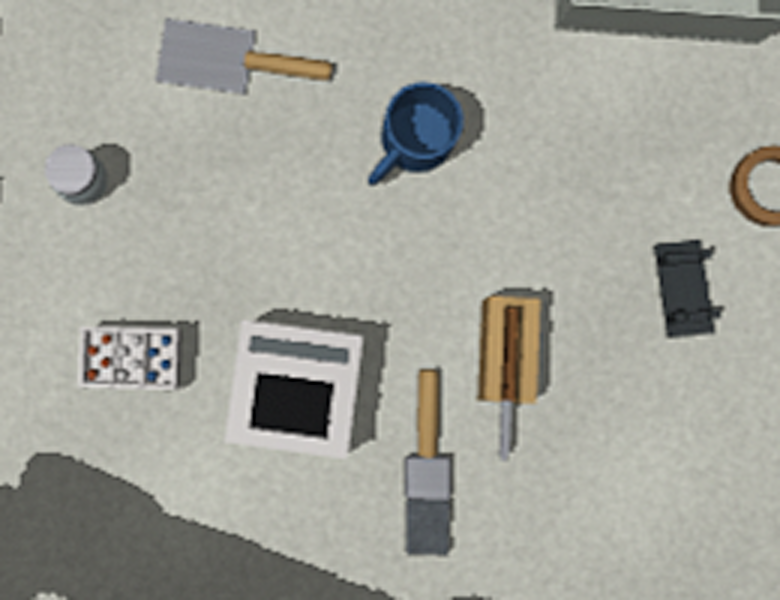

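View pics/scene0c.png

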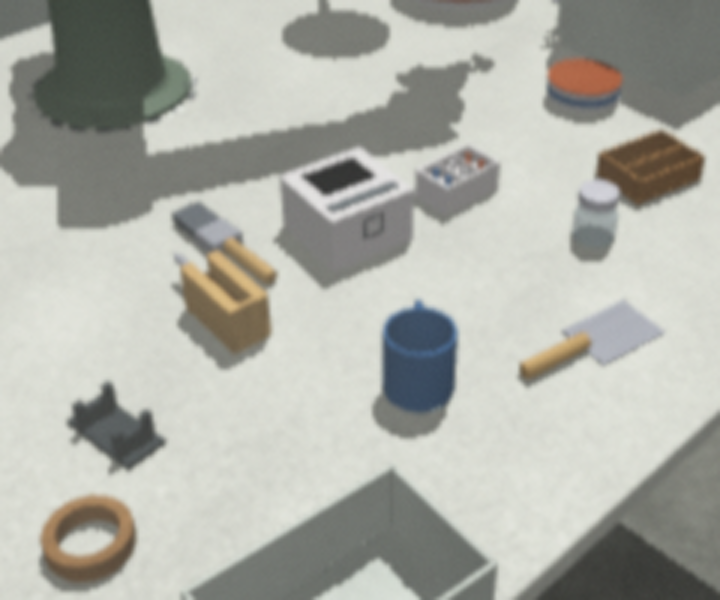

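Top view: counter top corners at about (242,217)…(277,261) px, tray at 187–220 px columns left of it, block with the shank toward the robot at (327,245–263), rest at (385,206), brush lying beside the shank. Scene view agrees: the recess faces away and the stylus shank points to the robot.

```bash
cat > h.py <<'E'
from cell import bot
import cv2,numpy as np
from scipy.spatial.transform import Rotation as R
from scipy.optimize import least_squares
def quat(th):   # tool down, jaw axis at world angle th
    a=np.array([np.cos(th),np.sin(th),0]); y=np.array([0,0,-1.])
    q=R.from_matrix(np.c_[a,y,np.cross(a,y)]).as_quat(); return np.r_[q[3],q[:3]]
def cam(name):
    k=bot.calibration(name)
    if name!="wrist": return k["mtx"],np.array(k["extrinsics"])
    p=bot.read_position(); q=bot.read_tool_rot()
    T=np.eye(4);T[:3,:3]=R.from_quat(np.r_[q[1:],q[0]]).as_matrix();T[:3,3]=p
    return k["mtx"],np.linalg.inv(T@np.array(k["hand_eye"]))
def proj(K,E,P):
    c=np.atleast_2d(P)@E[:3,:3].T+E[:3,3]; u=c@np.array(K).T; return u[:,:2]/u[:,2:]
def ray(K,E,uv,z):
    d=E[:3,:3].T@np.linalg.inv(K)@np.r_[uv,1]; o=-E[:3,:3].T@E[:3,3]; return o+d*(z-o[2])/d[2]
def place(p,loc):
    x,y,t=p; loc=np.atleast_2d(loc).astype(float); c,s=np.cos(t),np.sin(t)
    return np.c_[x+c*loc[:,0]-s*loc[:,1],y+s*loc[:,0]+c*loc[:,1],loc[:,2]]
def fit(K,E,loc,uv,p0):
    f=lambda p:(proj(K,E,place(p,loc))-uv).ravel()
    r=least_squares(f,p0); return r.x,np.sqrt(np.mean(r.fun**2))
def rect(lx,ly,z): # TL,TR,BR,BL as seen from above with +x up, +y left
    return np.array([[lx,ly,2*z],[lx,-ly,2*z],[-lx,-ly,2*z],[-lx,ly,2*z]])/2
E
python3 - <<'E'
from h import *
K,E=cam("top")
D=dict(counter=(rect(.11,.11,.07),[(246,321),(362,337),(350,453),(227,441)]),
tray=(rect(.056,.09,.04),[(83,328),(180,325),(178,387),(80,388)]),
block=(rect(.095,.046,.056),[(486,297),(541,297),(534,402),(479,400)]),
rest=(rect(.09,.044,.006),[(657,245),(700,240),(714,332),(668,336)]))
for n,(l,uv) in D.items():
    uv=np.array(uv)/3+[160,110]
    p0=np.r_[np.mean([ray(K,E,u,l[0,2])[:2] for u in uv],0),0]
    p,e=fit(K,E,l,uv,p0); print(n,np.round(p,4),"rms px",round(e,2))
for uv in [(505,402),(503,458)]: print("shank",ray(K,E,np.array(uv)/3+[160,110],.029))
for uv in [(430,370),(428,555),(423,127),(375,182),(755,185)]: print("by",ray(K,E,np.array(uv)/3+[160,110],.01))
E
```

```text
counter [ 0.4773  0.0054 -0.1431] rms px 0.76
tray [ 0.5087  0.1589 -0.0119] rms px 0.31
block [ 0.5087 -0.1891 -0.0949] rms px 0.63
rest [ 0.5646 -0.3644  0.076 ] rms px 0.41
shank [ 0.46074708 -0.18663786  0.029     ]
shank [ 0.40980379 -0.18270518  0.029     ]
by [ 0.49185036 -0.12030747  0.01      ]
by [ 0.32156753 -0.11271144  0.01      ]
by [ 0.72550932 -0.12144281  0.01      ]
by [ 0.67270735 -0.07360827  0.01      ]
by [ 0.66143003 -0.43564108  0.01      ]
```

Run:
```python
from h import *
def look(p,th,n):
    bot.move_pose(p,quat(th)); K,E=cam("wrist"); im=bot.camera("wrist")
    cv2.imwrite(f"pics/{n}.png",cv2.resize(im[:,:,::-1],None,fx=1.5,fy=1.5,interpolation=cv2.INTER_CUBIC)); np.savez(n,K=K,E=E)
    print(n,bot.read_clock(),np.round(bot.read_position(),4),np.round(bot.read_joint_positions(),2))
look([.50,-.275,.19],np.pi/2,"w1")
look([.51,.165,.19],0,"w2")
```

```text
w1 4.2833 [ 0.5004 -0.2743  0.1901] [-0.63  0.39 -0.2   0.97  0.   -0.63]
w2 6.375 [0.5102 0.1646 0.19  ] [ 0.17  0.33 -0.29  0.94 -0.    1.75]
```

View pics/w2.png

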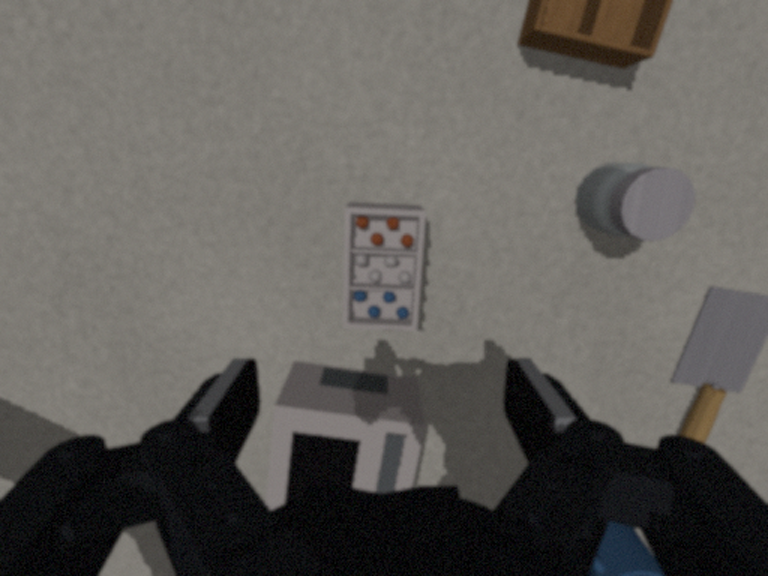

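View pics/w1.png

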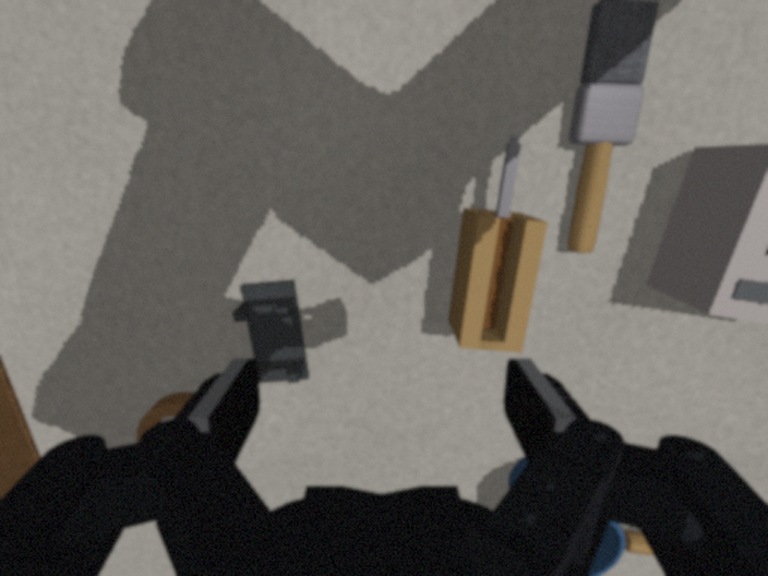

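Run:
```python
from h import *
def go(w,n,l,uv,p0):
    d=np.load(w+".npz"); p,e=fit(d["K"],d["E"],np.array(l),np.array(uv)/1.5,p0); print(n,np.round(p,4),round(e,2)); 
t=rect(.056,.09,.04)
go("w2","tray",t[[3,0,1,2]],[(347,207),(424,209),(417,328),(347,325)],[.51,.16,0])
d=np.load("w2.npz")
for uv,z in [((277,405),.07),((428,418),.07),((295,363),0)]: print("dock edge",np.round(ray(d["K"],d["E"],np.array(uv)/1.5,z),4))
ct=place([.4773,.0054,-.1431],rect(.11,.11,.07)); print("counter top pred corners",np.round(ct[[0,3]],4), (proj(d["K"],d["E"],ct[[3,0]])*1.5).round())
b=rect(.095,.046,.056)
go("w1","block",b[[2,3,0,1]],[(468,209),(546,220),(524,350),(463,349)],[.51,-.19,-.1])
r=rect(.09,.044,.006)
go("w1","rest",r[[2,3,0,1]],[(242,284),(293,281),(307,377),(258,381)],[.56,-.36,.08])
d=np.load("w1.npz")
for uv in [(513,140),(503,216)]: print("shank",np.round(ray(d["K"],d["E"],np.array(uv)/1.5,.029),4))
im=cv2.imread("pics/w2.png"); c=im[340:500,250:460]
c=cv2.resize(cv2.convertScaleAbs(c,alpha=1.8),None,fx=3.5,fy=3.5,interpolation=cv2.INTER_CUBIC); cv2.imwrite("pics/w2c.png",c)
```

```text
tray [ 0.5122  0.1625 -0.0299] 1.13
dock edge [0.4355 0.0705 0.07  ]
dock edge [0.5442 0.0595 0.07  ]
dock edge [0.4345 0.0679 0.    ]
counter top pred corners [[0.5396 0.052  0.07  ]
 [0.4307 0.0677 0.07  ]] [[271. 408.]
 [421. 427.]]
block [ 0.5093 -0.1923 -0.029 ] 2.25
rest [ 0.5663 -0.3638  0.0705] 0.68
shank [ 0.4134 -0.1838  0.029 ]
shank [ 0.4653 -0.1863  0.029 ]
```

View pics/w2c.png

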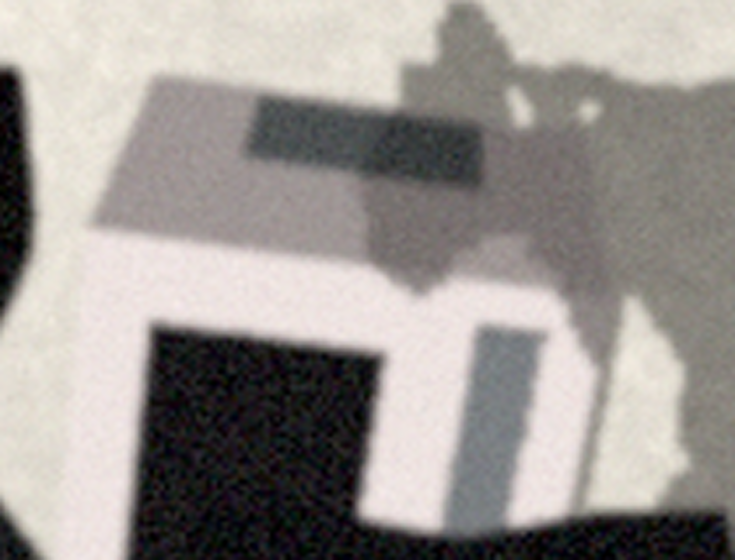

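Run:
```python
from h import *
d=np.load("w2.npz")
f=lambda c,z: ray(d["K"],d["E"],(np.array(c)/3.5+[250,340])/1.5,z)
a,b,c,g=f((92,228),.07),f((560,287),.07),f((152,75),0),f((575,127),0)
print(a,b,c,g,"yaw",np.arctan2(*(b-a)[[1,0]]),np.arctan2(*(g-c)[[1,0]]))
# joint fit of 5 points: dock-side corners + display corners unknown -> top two cams
K,E=cam("top"); l=rect(.11,.11,.07); uv=np.array([(246,321),(362,337),(350,453),(227,441)])/3+[160,110]
u2=(np.array([(92,228),(152,75)])/3.5+[250,340])/1.5; l2=np.array([[-.055,.055,.07],[-.055,.055,0]])
def res(p): return np.r_[(proj(K,E,place(p,l))-uv).ravel(),(proj(d["K"],d["E"],place(p,l2))-u2).ravel(), 60*np.sin(p[2]-np.arctan2(*(b-a)[[1,0]]))]
r=least_squares(res,[.477,.005,-.14]); print(np.round(r.x,4),np.round(r.fun,1))
```

```text
[0.4349891  0.07033908 0.07      ] [0.53118165 0.05617595 0.07      ] [0.43322257 0.06945458 0.        ] [0.53972884 0.05470981 0.        ] yaw -0.14618690454329647 -0.13756599780276668
[ 0.4792  0.0064 -0.158 ] [-1.  -1.5  0.6 -1.3 -0.7  0.9 -0.5 -0.9 -1.3  0.8  0.2  0.  -0.7]
```

```bash
cat >> h.py <<'E'
C=np.array([.4795,.007,-.143])
def cp(x,y,z): return place(C,[x,y,z])[0]
E
python3 - <<'E'
from h import *
q=quat(-.021); t=np.array([.5112,.1615])
bot.move_pose([*t,.10],q); bot.move_linear([*t,.014],speed=.12)
bot.set_gripper(0.0,30); print("w",bot.read_gripper_width(),bot.read_position(),bot.read_clock())
qc=quat(C[2])
bot.move_linear(cp(0,.112,.015),speed=.06,rotation=qc)
hit=bot.move_linear(cp(0,.090,.015),speed=.03,until_force=8)
print(hit,bot.read_position(),"expected",cp(0,.1,.015),bot.read_ft_force(),bot.read_clock())
bot.set_gripper(1.0)
bot.move_linear(cp(0,.10,.09),speed=.15)
bot.set_gripper(0.0)
bot.move_pose(cp(0,.180,.07),qc); bot.move_linear(cp(0,.180,.012),speed=.1)
hit=bot.move_linear(cp(0,.145,.012),speed=.03,until_force=8)
p=bot.read_position(); print(hit,p,bot.read_ft_force(),"cy",(p-cp(0,0,0))@[np.sin(.143),np.cos(.143),0])
bot.move_linear(cp(0,.185,.012),speed=.1); bot.move_linear(cp(0,.2,.12),speed=.2)
bot.move_pose([.43,-.19,.14],quat(np.pi/2-.09)); bot.set_gripper(.4)
print(bot.read_clock())
im=bot.camera("top"); K,E=cam("wrist"); np.savez("w3",K=K,E=E); w=bot.camera("wrist")
a=cv2.resize(im[190:270,170:300,::-1],None,fx=4,fy=4,interpolation=cv2.INTER_CUBIC)
b=np.ascontiguousarray(w[:280,156:436,::-1]); b=cv2.convertScaleAbs(b,alpha=1.4)
a=cv2.resize(a,(520,320)); out=np.zeros((560,800,3),np.uint8); out[:320,280:]=a; out[:280,:280]=b; 
cv2.imwrite("pics/d1.png",out); cv2.imwrite("pics/w3.png",w[:,:,::-1])
E
```

```text
w 0.6499243092634835 [0.51174957 0.16163871 0.0149044 ] 8.075
True [0.4937264  0.10659828 0.01493128] expected [0.49375131 0.10597929 0.015     ] [-0.07665295 -0.42911512  2.46452723] 9.4833
True [0.50169597 0.16222506 0.01195801] [0.73444853 1.27567591 0.76537789] cy 0.1568038840547628
16.9167
```

View pics/d1.png

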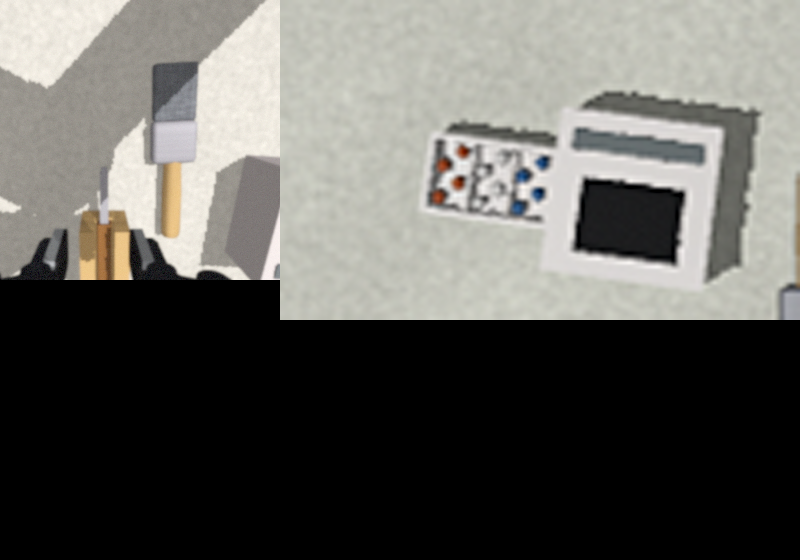

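Right half: the tray sits square against the middle of the counter's docking side. Left half (wrist): the shank runs from the tip at wrist px (260,168) to the block end at (259,222); brush handle at (327,165–235), clear.

Run:
```python
from h import *
d=np.load("w3.npz"); K,E=d["K"],d["E"]
im=cv2.imread("pics/w3.png"); cv2.imwrite("pics/w3c.png",cv2.resize(cv2.convertScaleAbs(im[155:285,215:305],alpha=1.6),None,fx=4.5,fy=4.5,interpolation=cv2.INTER_CUBIC))
tip,en=[ray(K,E,u,.029) for u in [(260.5,168),(259.5,222)]]
print(tip,en,np.linalg.norm(tip-en),np.arctan2(*(en-tip)[[1,0]]))
```

```text
[ 0.41145554 -0.1823022   0.029     ] [ 0.46536382 -0.18782635  0.029     ] 0.054190577917652125 -0.10211669191186218
```

View pics/w3c.png

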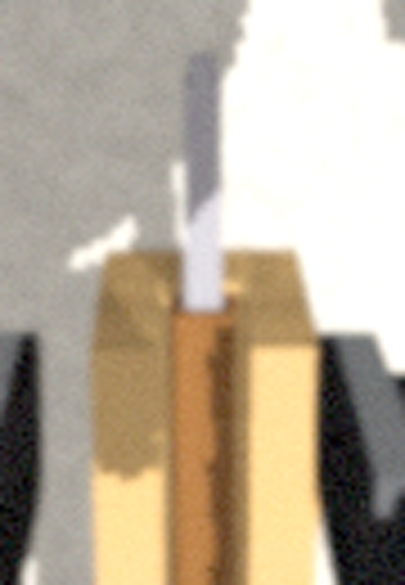

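Close crop: shank centred in the slot, tip at wrist px (259.9,167.2), handle shoulder at (260.1,224.3), 56 mm apart as it should be (55).

```bash
cat >> h.py <<'E'
RS=np.array([.5655,-.364,.073])
def rp(x,z,y=0): return place(RS,[x,y,z])[0]
E
python3 - <<'E'
from h import *
q=quat(np.pi/2-.097); g=np.array([.4377,-.1849])
bot.move_linear([*g,.10],speed=.15,rotation=q); bot.move_linear([*g,.0105],speed=.1)
bot.set_gripper(0.0,50); print("w",bot.read_gripper_width()*85,bot.read_position())
f0=bot.read_ft_force()
bot.move_linear([*g,.06],speed=.05); bot.move_linear([*g,.12],speed=.15)
print("w",bot.read_gripper_width()*85,bot.read_ft_force()-f0,bot.read_moment())
qr=quat(np.pi/2+RS[2])
bot.move_linear(rp(-.0705,.12),speed=.15,rotation=qr)
bot.move_linear(rp(-.0705,.045),speed=.12)
print(bot.read_clock(),bot.read_position())
im=bot.camera("top"); K,E=cam("wrist");np.savez("w4",K=K,E=E); w=bot.camera("wrist"); s=bot.camera("scene")
cv2.imwrite("pics/w4raw.png",w[:,:,::-1])
out=np.zeros((584,800,3),np.uint8)
out[:384,:400]=cv2.convertScaleAbs(w[:,56:456,::-1],alpha=1.4)
out[:320,400:]=cv2.resize(im[170:250,340:440,::-1],(400,320),interpolation=cv2.INTER_CUBIC)
out[320:580,400:]=cv2.resize(s[215:280,105:205,::-1],(400,260),interpolation=cv2.INTER_CUBIC)
cv2.imwrite("pics/d2.png",out)
E
```

```text
w 6.562511242467585 [ 0.43811715 -0.18513791  0.01097189]
w 6.794305594216136 [ 0.93596326  0.43939365 -3.59166617] [-0.02306113 -0.00176511  0.00862322]
22.7333 [ 0.49561124 -0.36939652  0.04560475]
```

View pics/d2.png

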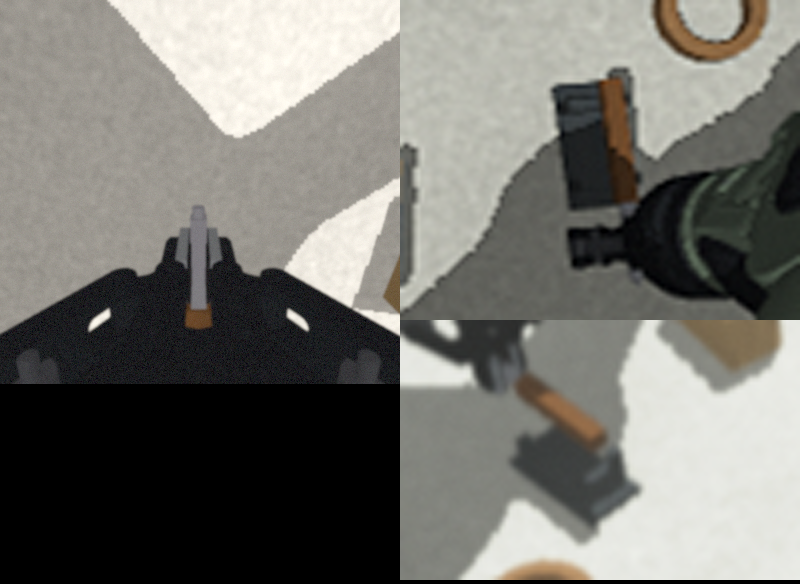

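Run:
```python
from h import *
K,E=cam("top"); zt=.0456+.0187+.007   # handle top height
f=lambda u,z: ray(K,E,np.array(u)/4*[1,1]+[340,170]-[100,0],z)
a,b=f((612,82),zt),f((625,200),zt)
print("handle far/near",a,b,np.linalg.norm(a-b)); c=(a+b)/2
d=c[:2]-RS[:2]; s,k=np.sin(RS[2]),np.cos(RS[2]); print("in rest frame",k*d[0]+s*d[1],-s*d[0]+k*d[1],"yaw",np.arctan2(*(a-b)[[1,0]]))
dd=np.load("w4.npz"); tip=ray(dd["K"],dd["E"],(254.5,207),.0456+.0187); print("tip",tip,"expected",rp(-.0975,0))
print("pred tip px",proj(dd["K"],dd["E"],rp(-.0975,.0643)))
im=bot.camera("top")
# predicted overlay of rest handle
print([x for x in bot.search_frame("top","rest")[:2]])
```

```text
handle far/near [ 0.60111594 -0.36031325  0.0713    ] [ 0.52135058 -0.36413351  0.0713    ] 0.07985679520401018
in rest frame -0.004125800167701626 0.0020830840123679775 yaw 0.047857075540658996
tip [ 0.46778654 -0.37163083  0.0643    ] expected [ 0.46825967 -0.37111118  0.        ]
pred tip px [[255.5196224  208.00934381]]
[{'bbox': [379.1, 192.1, 16.1, 32.9], 'confidence': 0.92}]
```

Run:
```python
from h import *
hit=bot.move_linear(rp(-.0705,.0105),speed=.03,until_force=4)
print(hit,bot.read_position(),bot.read_clock())
bot.set_gripper(.4); bot.move_linear(rp(-.0705,.12),speed=.15)
# regrasp view: handle between saddles
bot.move_linear(rp(0,.12),speed=.15)
K,E=cam("wrist"); w=bot.camera("wrist"); im=bot.camera("top"); np.savez("w5",K=K,E=E)
cv2.imwrite("pics/w5raw.png",w[:,:,::-1])
out=np.zeros((560,800,3),np.uint8)
out[:,:400]=cv2.resize(cv2.convertScaleAbs(w[100:380,156:356,::-1],alpha=1.6),(400,560),interpolation=cv2.INTER_CUBIC)
out[:320,400:]=cv2.resize(im[170:250,340:440,::-1],(400,320),interpolation=cv2.INTER_CUBIC)
cv2.imwrite("pics/d3.png",out); print(bot.read_clock())
```

```text
True [ 0.49483167 -0.36897094  0.01237191] 23.9833
25.95
```

View pics/d3.png

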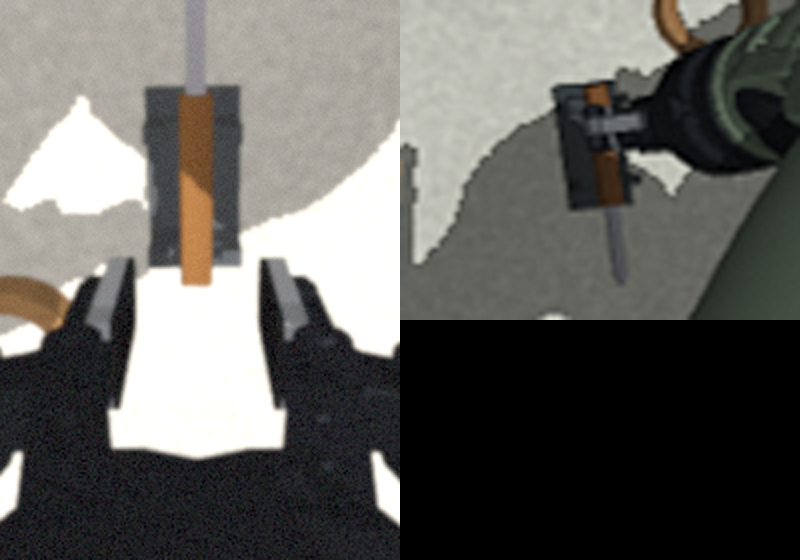

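The stylus lies across both saddles (handle in wrist crop from shoulder (196,95) to end (196,284), centred in the rest). Next: one look at the recess face before pressing.

Run:
```python
from h import *
d=np.load("w5.npz")
a,b=[ray(d["K"],d["E"],(np.array(u)/2+[156,100]),.038) for u in [(196,95),(196.5,284)]]
c=(a+b)/2; dd=c[:2]-RS[:2]; s,k=np.sin(RS[2]),np.cos(RS[2])
print("stylus",c,np.linalg.norm(a-b),"rest frame",k*dd[0]+s*dd[1],-s*dd[0]+k*dd[1],"yaw",np.arctan2(*(b-a)[[1,0]]))
bot.set_gripper(1.0)
bot.move_pose(cp(.15,0,.19),quat(-np.pi/2+C[2]))
K,E=cam("wrist"); w=bot.camera("wrist"); np.savez("w6",K=K,E=E); cv2.imwrite("pics/w6raw.png",w[:,:,::-1])
pts=[(.055,0,.042),(.055,.055,0),(.055,-.055,0),(.055,.055,.07),(.055,-.055,.07)]
print((proj(K,E,np.array([cp(*p) for p in pts]))).round(1))
c=cv2.resize(cv2.convertScaleAbs(w[210:330,176:336,::-1],alpha=1.6),(800,600),interpolation=cv2.INTER_CUBIC); cv2.imwrite("pics/w6.png",c)
print(bot.read_clock(),bot.read_joint_positions().round(2))
```

```text
stylus [ 0.56364766 -0.36332837  0.038     ] 0.08353091760782572 rest frame -0.001798425413855604 0.0008049406401216418 yaw 0.0749373258109766
[[254.  257.3]
 [212.3 240.9]
 [295.8 240.8]
 [202.9 270.8]
 [305.1 270.7]]
28.6083 [-0.14  0.5  -0.04  1.04 -0.   -3.14]
```

View pics/w6.png

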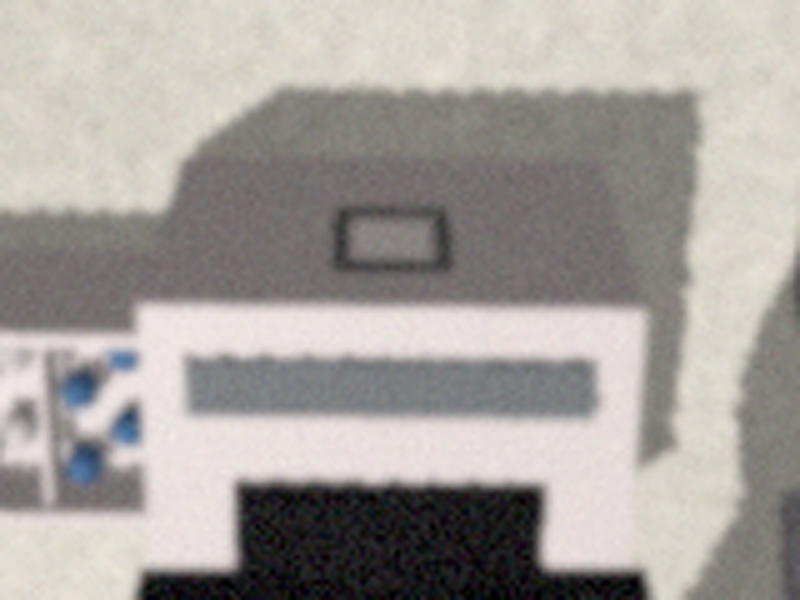

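Recess outline is centred at wrist px (254.4,257.8) against a predicted (254.0,257.3), and the counter's top corners agree within 0.7 px; the pose is good enough to press.

Run:
```python
from h import *
g=[.5640,-.3635]; qr=quat(np.pi/2+.074); qc=quat(np.pi/2+C[2])
bot.set_gripper(.6)
bot.move_pose([*g,.10],qr); bot.move_linear([*g,.0125],speed=.12)
bot.set_gripper(0.0,80); print("w mm",bot.read_gripper_width()*85,bot.read_position(),bot.read_clock())
bot.move_linear([*g,.13],speed=.12)
bot.move_pose(cp(.1765,0,.13),qc); bot.move_linear(cp(.1765,0,.0233),speed=.12)
print(bot.read_position(),bot.read_clock())
hit=bot.move_linear(cp(.126,0,.0233),speed=.05,until_force=3)
print("entry hit",hit,bot.read_position(),bot.read_ft_force(),bot.read_clock())
if not hit:
    f0=bot.read_ft_force()
    hit=bot.move_linear(cp(.108,0,.0233),speed=.015,until_force=12)
    p=bot.read_position(); d=p-cp(0,0,0)
    print(hit,"cx",d@[np.cos(C[2]),np.sin(C[2]),0],bot.read_ft_force()-f0,bot.read_clock())
```

```text
w mm 12.721148563869885 [ 0.56458398 -0.36398814  0.01355061] 32.4
[ 0.65497497 -0.0183348   0.0241538 ] 35.9167
entry hit False [ 0.6046631  -0.01105028  0.02338784] [-0.0673873   0.33043159 -0.80343078] 37.075
True cx 0.11643417377395361 [ 4.96189078 -0.78173731 -0.73009449] 38.0833
```

Run:
```python
from h import *
ax=np.array([np.cos(C[2]),np.sin(C[2]),0])
for x in (.1150,.1135):
    bot.move_linear(cp(x,0,.0233),speed=.01,until_force=15); bot.wait(.1)
    print("cx",(bot.read_position()-cp(0,0,0))@ax,bot.read_ft_force(),bot.read_clock())
bot.wait(1.2); print(bot.read_ft_force(),bot.read_position(),bot.read_clock())
```

```text
cx 0.11563265055607057 [ 3.86183015 -0.75376831  1.36694207] 38.4667
cx 0.11521998056571107 [ 6.59202127 -0.96584567  1.13626746] 38.8667
[ 6.72505209 -1.05507011  1.74364672] [ 0.59355482 -0.00943294  0.02396249] 40.0667
```

Run:
```python
from h import *
ax=np.array([np.cos(C[2]),np.sin(C[2]),0])
for x in (.1115,.1095):
    h=bot.move_linear(cp(x,0,.0233),speed=.01,until_force=20); bot.wait(.1)
    print(h,"cx",(bot.read_position()-cp(0,0,0))@ax,bot.read_ft_force(),bot.read_gripper_width()*85,bot.read_clock())
bot.wait(1.1); print((bot.read_position()-cp(0,0,0))@ax,bot.read_ft_force(),bot.read_clock())
```

```text
False cx 0.11514320523392778 [10.09245449 -1.2030541   0.53819531] 12.47353990754417 40.5167
False cx 0.11512811856174911 [11.69300934 -0.2740848   0.98549955] 12.592521692680107 40.9667
0.1150924184414322 [12.74112066 -1.45218339  0.07003437] 42.0667
```

The force climbs from 7 to 12.7 N while the position stays at 115.1 mm, against 115.5 mm expected with the button fully in. So the button is at its stop. Now retract and lay the stylus back.

Run:
```python
from h import *
g=[.5640,-.3635]; qr=quat(np.pi/2+.074)
bot.move_linear(cp(.1765,0,.0233),speed=.08); bot.move_linear(cp(.1765,0,.13),speed=.15)
bot.move_pose([*g,.13],qr); bot.move_linear([*g,.04],speed=.12)
hit=bot.move_linear([*g,.0105],speed=.03,until_force=4); print(hit,bot.read_position())
bot.set_gripper(.5); bot.move_linear([*g,.13],speed=.12)
bot.move_pose([.47,-.35,.16],qr); bot.move_linear([.47,-.35,.2],speed=.15)
K,E=cam("wrist"); w=bot.camera("wrist"); im=bot.camera("top"); np.savez("w7",K=K,E=E)
out=np.zeros((560,800,3),np.uint8)
out[:,:400]=cv2.resize(cv2.convertScaleAbs(w[100:380,156:356,::-1],alpha=1.6),(400,560),interpolation=cv2.INTER_CUBIC)
out[:,400:]=cv2.resize(im[130:270,170:270,::-1],(400,560),interpolation=cv2.INTER_CUBIC)
cv2.imwrite("pics/d4.png",out); print(bot.read_clock())
```

```text
True [ 0.56365967 -0.36328191  0.01355648]
49.5
```

View pics/d4.png

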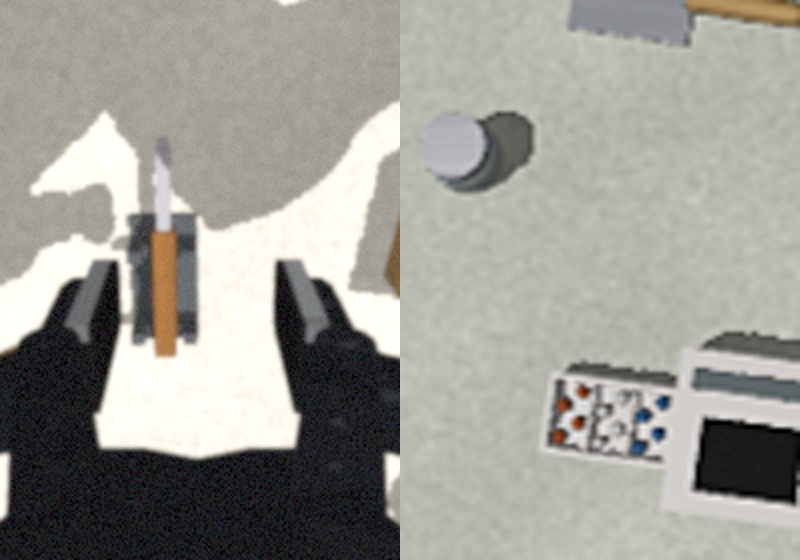

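Run:
```python
from h import *
d=np.load("w7.npz"); f=lambda u,z: ray(d["K"],d["E"],np.array(u)/2+[156,100],z)
a,b=f((163,232),.038),f((165.5,355),.038); c=(a+b)/2; dd=c[:2]-RS[:2]; s,k=np.sin(RS[2]),np.cos(RS[2])
x=k*dd[0]+s*dd[1]; y=-s*dd[0]+k*dd[1]; L=np.linalg.norm(a-b); print(x,y,"len",L,"yaw",np.arctan2(*(b-a)[[1,0]]))
if abs(x)<.009 and abs(y)<.006: bot.close_job(); print("handed in",bot.read_clock())
```

```text
-0.0027398649475526508 0.001295636345976475 len 0.08316532081805846 yaw 0.07562037146443255
the job is handed in; nothing more can be done
the job is handed in; nothing more can be done
```

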